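# Fit the two-arm vial head to the spinner

### The arm

A 6-joint arm with a two-finger parallel gripper is mounted at the origin on a cart in front of the work surface, level with it; the furniture and walls round the work are solid. World frame = base frame: x ahead of the robot, y to its left, z up, the work surface at z = 0. Lengths are in m, angles in rad, forces in N, time in s.
With the tool pointing down it reaches from about 0.425 to 0.95 m from the base axis. Payload 14.7 kg.
Tool frame: the origin (TCP) lies midway between the tips of the shut fingers; the grasp point (between the pads) lies 19 mm behind it (r.pinch_z is the distance from the TCP to the grasp point, in m); z points along the fingers, y is the line along which they close (so a half turn about z gives the same grasp; the last joint's range is limited). The gripper opens to 85 mm and grips with 20 to 120 N. Pads are 22 mm wide; open, the fingers measure 114 mm over their backs; the gripper's body (76 mm by 85 mm) begins 54 mm behind the grasp point. The pads swing forward as they close: fully open they stand 13 mm farther back than shut.
Start: joints at [1.184, 0.48, 1.596, -0, 1.065, -0.047], TCP at [0.217, 0.613, 0.203] pointing down, gripper open.
Joint ranges: [-2.75, 2.75], [-0.82, 2.05], [0.23, 2.67], [-1.56, 4.7], [0.09, 2.69], [-2.92, 2.92]. Speed limits (rad/s): [1.89, 1.89, 2.39, 3.01, 3.01, 3.01].

### API

Orientations are given as [roll, pitch, yaw] about the fixed x, y, z axes, in that order (R = Rz(yaw) Ry(pitch) Rx(roll)).
In Python, from bench import r gives the robot as it stands.
- The arm moves only by the tool send_rows, never from a script. Its argument "moves" is a list of rows, each an object with "jaw": the opening, from -1 (shut) to 1 (fully open); "linear": the shift along the world's x, y, z in cm, a list of three; "turn": the turn, a rotation vector about the world's x, y, z in rad, a list of three. A call has exactly 5 rows; each row shifts and turns the commanded pose from where the row before left it; what a row does not reach is not made up. A row lasts 1/12 s, in which the tool goes at most 41.7 mm and 7.16 degrees, less where a joint would pass 70% of its speed; a pose out of reach is approached as far as the arm can. A call is refused whole if a number of a shift passes 4.17 or a number of a turn 0.125, either way. A call with a gripper value outside its range is refused whole. The fingers move at their own pace and stop on an object; the grip force is fixed at half the most. Time passes only in rows, so rows that do not move let the fingers close, or fill a call up. It gives the time, the measured TCP pose, the force, the opening and the grip force at its end, in the units of the state.
- r.get_obs(): the state, without advancing time (a new reading comes with each control period).
- r.grab_frame(name): name is "side" or "top"; returns the picture (480x640x3 uint8, red, green, blue); there is no depth.
- r.camera_params(name): a dict with "mtx" (3x3 intrinsics, pixels), "rvec" (rotation vector, rad) and "tvec" (3), from world to camera coordinates, as OpenCV has them. Camera axes: x right, y down, z forward; pixel columns grow to the right and rows downward; lengths in m; the calibration is good to about 2 mm. A picture is of the moment at which its call begins. camera_params takes no time and is no camera call.
- r.job_done(): hands the job in; it is judged then, once.
The state is a dict: "time": time; "joint_pos": joint angles; "qvel": joint speeds; "effort": joint torques, N m; "position": TCP position; "eef_rot": TCP orientation; "ft_force": force on the tool from outside, world axes, zero at the start; "wrist_torque": the same for the moment, N m; "grip_width": finger opening in m; "gripper_force": force on a finger pad.
Only numpy, scipy, OpenCV 4.12 (cv2) and the standard library are available. Lean on these libraries where they do the work, as an engineer would, in place of code of your own. Each camera call takes 0.05 s, during which the arm holds its last target. There are 200 camera calls.

### The job

Take the two-arm vial head out of the storage stand and fit it to the spinner: lower its tapered shank into the spindle, feel for the place where the slots of its collar drop over the two drive dogs, and press it fully home until it snaps in, without forcing it. Then turn the head, and the spindle with it, until its two vial cups stand in the middle of the two loading gaps in the splash wall, and let go. Leave the plate head in the stand and the things around the work where they are.

Things in the scene. Friction and masses are not known exactly. Their poses are not given: they have to be found in the camera images.
- vial_head_grip (a point): Two-arm vial head (loose, 0.25 to 0.42 kg), its shank in one of the stand's two holes. Point: centre of its black grip block, 24 mm across the flats that look along its y (grip it there), 28 mm along x, 21 mm up and down from the point. z up along the shank, x along the arms. Arm bar 106 x 18 mm, its top 23 mm below the point; a 31 mm round foot up to 19 mm below the point.
- vial_head_seat (a point): Centre of the head's flat seat face, 48 mm below the grip point: the underside of the 54 mm steel drive collar. In it two slots open below, at +x and -x (under the arms), 9.4 mm wide, from 15.5 mm off the axis outwards; a half turn fits as well. Below the face: tapered shank, 22 mm wide at the face, 15 mm wide 36 mm lower, then a pull stud that ends 48 mm below the face.
- vial_head_cup (a point): Centre of the rim of the open vial cup (23 mm wide) on the head's +x arm, 46 mm from the axis and 5 mm below the grip point; a like cup is at -x.
- spinner: White bench machine fixed to the table, 180 mm square, deck 57 mm high; origin at table height on the spindle's axis. x from the front panel with knob and rocker to the back, y to the machine's left, z up. A splash wall, 152 mm wide inside, rises to 119 mm above the table round the spindle; it has two open loading gaps, each 1 rad wide, at the machine's +y and -y.
- spindle_face (a point): Centre of the spindle's flat top face, 56 mm wide, on the spindle axis 105 mm above the table; axes as the spinner's. Tapered bore: 29 mm wide at the mouth, funnelled to 23 mm 3 mm down; about 1 mm clear all round the seated shank. The bearing tower round it is 78 mm wide and ends 6 mm lower. Home: seat face on this face, grip point 48 mm above this point.
- dog_tops (a point): Point on the spindle axis level with the tops of the two drive dogs, 12 mm above the face. Dogs: opposite each other, 16.5 to 25.5 mm off the axis, 7 mm wide. Their angle is NOT reported: the line through them stands 0.45 to 1.7 rad counter-clockwise (from above) of the spinner's y axis. Off the dogs the head rides 12 mm high; within about 0.05 rad of them it drops.
- spindle_catch (a point): Two sprung balls in the bore, 42 mm below the face, which snap behind the pull stud. Dropped over the dogs, the head stops on them about 6 mm high; a press of about 10 to 15 N snaps it home. More than 25 N between head and spinner while it is not yet down over the dogs is forcing it. The spindle holds its angle by gear friction and turns, with the head, at about 0.25 N m either way, any amount.
- gap_left (a point): Middle of the loading gap at the spinner's +y, 78 mm from the spindle axis, level with the spindle face; a short black line on the deck marks it. Loading position: the head's arms along the spinner's y axis, a cup before each gap (either way round).
- head_stand: The storage stand, a bent aluminium bridge fixed to the table, 86 x 234 mm with its feet, top 64 mm high; origin at table height under its middle. Its two round holes (27 mm) lie at y = +52 mm and -52 mm of its own frame; a head in it rests with its seat face on the top and can shift 2 mm.
- plate_head_middle (a point): The other head in the stand, a flat round plate of 72 mm with a rubber top, no grip and no arms, on the same shank; the point is on its axis, 12 mm above its seat face. It stays where it is.
- brown_bottle: Brown glass bottle with blue cap, 70 mm wide, 138 mm high, standing loose on the table; origin at the centre of its foot. Bystander.
- bench_timer: Flat square white timer, 64 x 64 x 19 mm, lying loose on the table; origin at the centre of its underside. Bystander.

How it is judged:
By the outcome, as a careful person would: the job done as asked, in the order asked, and still so for the second after the job is handed in, with the robot touching nothing.
It also fails if it takes over 54 s, if anything falls off the work surface, if the arm or the gripper's body presses on something with over 40 N, if the wrist force passes 120 N, or if a joint passes its speed limit or range.

## Working session

There is one attempt and no reset: what is moved stays moved. The work goes in short steps, Python scripts to look and compute and a tool call to move; the robot and the scene stay as the last step left them, time stands still between calls to the robot, and variables do not carry over. Pictures are saved under pics/ and viewed, at most 10 in all, crops included, and the job is handed in when it is done.

Besides the shell and the picture viewer there is one more tool, called after "Call:" as name([rows], argument=value, ...), one row to a line, values as JSON. send_rows: Moves the arm, as the interface text tells. Its arguments: {"type":"object","properties":{"moves":{"type":"array","items":{"type":"object","properties":{"jaw":{"type":"number"},"linear":{"type":"array","items":{"type":"number"}},"turn":{"type":"array","items":{"type":"number"}}}}}},"required":["moves"]}

```bash
mkdir -p pics; ls; python3 - <<'E'
from bench import r
import cv2
print(r.get_obs())
for n in("top","side"):
    cv2.imwrite(f"pics/{n}0.png",r.grab_frame(n)[:,:,::-1]); print(r.camera_params(n))
E
```

```text
pics
{'time': 0.0, 'joint_pos': array([ 1.18440213e+00,  4.80893291e-01,  1.59686233e+00, -5.97137555e-06,
        1.06511818e+00, -4.66077960e-02]), 'qvel': array([-6.14144545e-05,  5.98240770e-05,  8.20667042e-04, -8.66743425e-04,
        4.02060897e-04, -5.12868715e-04]), 'effort': array([ 6.86601675e-05, -9.50654840e+01, -4.30175686e+01,  9.16188401e-05,
        1.25206172e-02,  5.18230740e-05]), 'position': array([0.2164511 , 0.61241971, 0.20263685]), 'eef_rot': array([-3.14031266e+00, -5.44748912e-05,  2.80180911e+00]), 'ft_force': array([-0.08051238, -0.2573916 ,  0.09686454]), 'wrist_torque': array([-0.05571757, -0.02225889, -0.01613985]), 'gripper_force': 0.0, 'grip_width': 0.08511280218932485}
{'mtx': array([[536.4938821 ,   0.        , 316.82203479],
       [  0.        , 536.4938821 , 237.58376834],
       [  0.        ,   0.        ,   1.        ]]), 'rvec': array([ 2.1474216 , -2.17749318,  0.10462311]), 'tvec': array([0.08642374, 0.5847004 , 1.23917335])}
{'mtx': array([[620.758994  ,   0.        , 319.20102183],
       [  0.        , 620.758994  , 238.00177177],
       [  0.        ,   0.        ,   1.        ]]), 'rvec': array([ 2.14366912, -0.21808875,  0.14927545]), 'tvec': array([-0.52974438,  0.18530052,  1.4773887 ])}
```

View pics/top0.png

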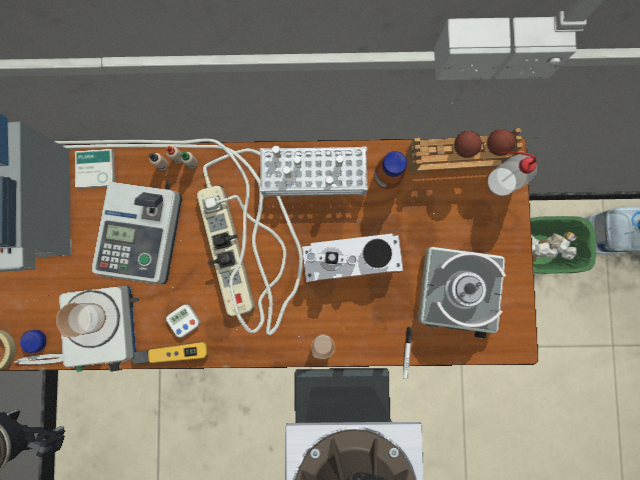

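View pics/side0.png

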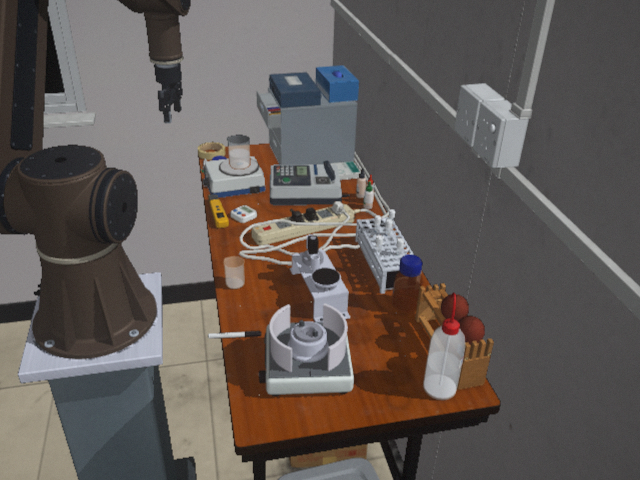

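The top view shows the vial head near (331,258), the plate at (377,251) and the spinner spindle near (467,289). I'll enlarge these.

```bash
python3 - <<'E'
import cv2,numpy as np
t=cv2.imread("pics/top0.png");s=cv2.imread("pics/side0.png")
c=lambda i,x,y,w,h:cv2.resize(i[y:y+h,x:x+w],(400,300),interpolation=cv2.INTER_CUBIC)
m=np.vstack([np.hstack([c(t,300,228,80,60),c(t,412,240,100,75+0)]),np.hstack([c(s,280,225,80,60),c(s,255,295,120,90)])])
cv2.imwrite("pics/m0.png",m)
E
```

```text
(no output)
```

View pics/m0.png

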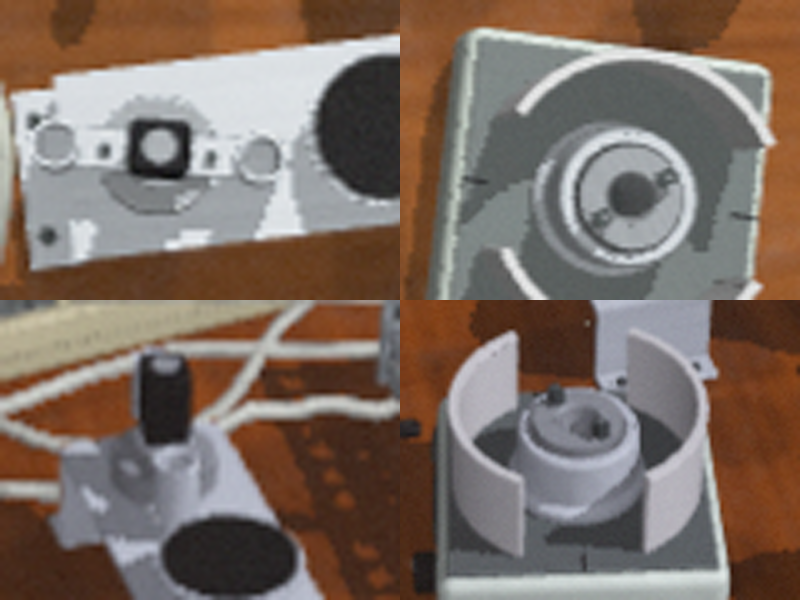

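The enlargement, in original pixels: top view has the grip block top at (332,257.8), cups at (311,256.6) and (351.8,259.6), dogs at (462,294.5) and (478.2,284.5), bore mouth at (469.8,288.7), gap marks at (430.8,285.2) and (498.2,294). Side view has the block top at (313,238) and the bore at (310,332.5).

```bash
cat > h.py <<'E'
import numpy as np,cv2
from bench import r
def pt(n,u,v,z):
    c=r.camera_params(n);R,_=cv2.Rodrigues(c["rvec"]);t=c["tvec"]
    d=R.T@np.linalg.solve(c["mtx"],[u,v,1]);o=-R.T@t
    return o+d*(z-o[2])/d[2]
def px(n,p):
    c=r.camera_params(n);return cv2.projectPoints(np.array([p],float),c["rvec"],c["tvec"],c["mtx"],None)[0].ravel()
E
python3 - <<'E'
from h import *
np.set_printoptions(precision=4,suppress=True)
g=pt("top",332.1,257.7,.133);a=pt("top",311,256.6,.107);b=pt("top",351.8,259.6,.107)
print("grip",g,pt("side",313,238,.133),"cupmid",(a+b)/2,np.linalg.norm(a-b),"yaw",np.arctan2(*(b-a)[1::-1]))
d=pt("top",462,294.5,.117);e=pt("top",478.25,284.5,.117)
print("dogs",(d+e)/2,np.linalg.norm(d-e),"dogyaw",np.arctan2(*(e-d)[1::-1]))
print("bore",pt("top",469.8,288.7,.105),pt("side",310,332.5,.105), "sidedogs",pt("side",300.6,322.9,.117),pt("side",315.3,333.4,.117))
l=pt("top",430.75,285.25,.057);m=pt("top",498.25,294,.057)
print("marks",l,m,"mid",(l+m)/2,"yaw",np.arctan2(*(l-m)[1::-1]))
c=r.camera_params("top");print(-cv2.Rodrigues(c["rvec"])[0].T@c["tvec"])
E
```

```text
grip [0.5307 0.0449 0.133 ] [0.5323 0.0402 0.133 ] cupmid [0.5316 0.046  0.107 ] 0.09066765879703603 yaw -1.6583912319969634
dogs [ 0.4582 -0.255   0.117 ] 0.04200038762591723 dogyaw -1.0415362498930698
bore [ 0.46   -0.2576  0.105 ] [ 0.4619 -0.2674  0.105 ] sidedogs [ 0.4458 -0.2477  0.117 ] [ 0.4692 -0.2852  0.117 ]
marks [ 0.4694 -0.1818  0.057 ] [ 0.4474 -0.3351  0.057 ] mid [ 0.4584 -0.2584  0.057 ] yaw 1.428188622902195
[0.4513 0.0674 1.2949]
```

Call:
send_rows([
  {"jaw": 1, "linear": [1.57, -2.83, 0], "turn": [0, 0, -0.066]},
  {"jaw": 1, "linear": [1.57, -2.83, 0], "turn": [0, 0, -0.066]},
  {"jaw": 1, "linear": [1.57, -2.83, 0], "turn": [0, 0, -0.066]},
  {"jaw": 1, "linear": [1.57, -2.83, 0], "turn": [0, 0, -0.066]},
  {"jaw": 1, "linear": [1.57, -2.83, 0], "turn": [0, 0, -0.066]},
])

```text
time: 0.52
position: [0.2954, 0.4698, 0.203]
eef_rot: [-3.141, 0.0, 2.469]
ft_force: [0.4, 0.2, 0.5]
grip_width: 0.0853
gripper_force: 0.0
```

Call:
send_rows([
  {"jaw": 1, "linear": [1.57, -2.83, 0], "turn": [0, 0, -0.066]},
  {"jaw": 1, "linear": [1.57, -2.83, 0], "turn": [0, 0, -0.066]},
  {"jaw": 1, "linear": [1.57, -2.83, 0], "turn": [0, 0, -0.066]},
  {"jaw": 1, "linear": [1.57, -2.83, 0], "turn": [0, 0, -0.066]},
  {"jaw": 1, "linear": [1.57, -2.83, 0], "turn": [0, 0, -0.066]},
])

```text
time: 0.93
position: [0.3739, 0.3283, 0.2032]
eef_rot: [-3.141, 0.0, 2.139]
ft_force: [1.2, 0.2, -0.1]
grip_width: 0.0854
gripper_force: 0.0
```

Call:
send_rows([
  {"jaw": 1, "linear": [1.57, -2.83, 0], "turn": [0, 0, -0.066]},
  {"jaw": 1, "linear": [1.57, -2.83, 0], "turn": [0, 0, -0.066]},
  {"jaw": 1, "linear": [1.57, -2.83, 0], "turn": [0, 0, -0.066]},
  {"jaw": 1, "linear": [1.57, -2.83, 0], "turn": [0, 0, -0.066]},
  {"jaw": 1, "linear": [1.57, -2.83, 0], "turn": [0, 0, -0.066]},
])

```text
time: 1.35
position: [0.4525, 0.1868, 0.2032]
eef_rot: [-3.141, 0.0, 1.809]
ft_force: [0.7, 1.0, -0.7]
grip_width: 0.0855
gripper_force: 0.0
```

Call:
send_rows([
  {"jaw": 1, "linear": [1.57, -2.83, 0], "turn": [0, 0, -0.066]},
  {"jaw": 1, "linear": [1.57, -2.83, 0], "turn": [0, 0, -0.066]},
  {"jaw": 1, "linear": [1.57, -2.83, 0], "turn": [0, 0, -0.066]},
  {"jaw": 1, "linear": [1.57, -2.83, 0], "turn": [0, 0, -0.066]},
  {"jaw": 1, "linear": [1.57, -2.83, 0], "turn": [0, 0, -0.066]},
])

```text
time: 1.77
position: [0.531, 0.0452, 0.2032]
eef_rot: [-3.141, -0.0, 1.478]
ft_force: [0.5, 0.3, 0.8]
grip_width: 0.0856
gripper_force: 0.0
```

Call:
send_rows([
  {"jaw": 1, "linear": [0, 0, 0], "turn": [0, 0, 0]},
  {"jaw": 1, "linear": [0, 0, 0], "turn": [0, 0, 0]},
  {"jaw": 1, "linear": [0, 0, 0], "turn": [0, 0, 0]},
  {"jaw": 1, "linear": [0, 0, 0], "turn": [0, 0, 0]},
  {"jaw": 1, "linear": [0, 0, 0], "turn": [0, 0, 0]},
])

```text
time: 2.18
position: [0.5301, 0.0477, 0.2033]
eef_rot: [-3.141, -0.0, 1.483]
ft_force: [0.1, 0.5, -1.0]
grip_width: 0.0854
gripper_force: 0.0
```

Call:
send_rows([
  {"jaw": 1, "linear": [0, -0.2, -2.1], "turn": [0, 0, 0]},
  {"jaw": 1, "linear": [0, 0, -2.1], "turn": [0, 0, 0]},
  {"jaw": 1, "linear": [0, 0, -2.1], "turn": [0, 0, 0]},
  {"jaw": 1, "linear": [0, 0, -2.1], "turn": [0, 0, 0]},
  {"jaw": 1, "linear": [0, 0, -1.2], "turn": [0, 0, 0]},
])

```text
time: 2.6
position: [0.5294, 0.0457, 0.1055]
eef_rot: [-3.14, 0.0, 1.483]
ft_force: [-0.3, 1.0, -0.1]
grip_width: 0.0853
gripper_force: 0.0
```

Call:
send_rows([
  {"jaw": 1, "linear": [0, 0, -1.0], "turn": [0, 0, 0]},
  {"jaw": 1, "linear": [0, 0, 0], "turn": [0, 0, 0]},
  {"jaw": 1, "linear": [0, 0, 0], "turn": [0, 0, 0]},
  {"jaw": 1, "linear": [0, 0, 0], "turn": [0, 0, 0]},
  {"jaw": 1, "linear": [0, 0, 0], "turn": [0, 0, 0]},
])

```text
time: 3.02
position: [0.5313, 0.045, 0.0983]
eef_rot: [3.14, -0.0, 1.482]
ft_force: [0.1, -0.4, 0.5]
grip_width: 0.0857
gripper_force: 0.0
```

```bash
python3 - <<'E'
from h import *
a=r.grab_frame("top")[:,:,::-1];b=r.grab_frame("side")[:,:,::-1]
c=lambda i,x,y,w,h:cv2.resize(i[y:y+h,x:x+w],(400,300),interpolation=cv2.INTER_CUBIC)
cv2.imwrite("pics/g1.png",np.hstack([c(a,280,218,100,75),c(b,270,215,100,75)]))
E
```

```text
(no output)
```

View pics/g1.png

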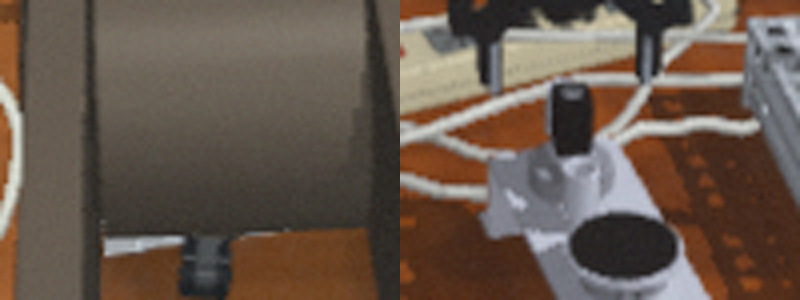

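```bash
python3 - <<'E'
from h import *
for p in [(.531,.045,.133),(.531,.045,.111),(.531,.045,.098),(.49,.045,.111),(.572,.045,.111),(.531,.03,.133),(.531,.045,.07)]: print(p,px("side",p))
E
```

```text
(0.531, 0.045, 0.133) [312.08268921 237.01600599]
(0.531, 0.045, 0.111) [311.93802251 244.36891768]
(0.531, 0.045, 0.098) [311.85358797 248.66043508]
(0.49, 0.045, 0.111) [295.82848064 246.02087665]
(0.572, 0.045, 0.111) [327.88635146 242.73349035]
(0.531, 0.03, 0.133) [313.32419273 240.29269847]
(0.531, 0.045, 0.07) [311.67432101 257.77195885]
```

Fingers straddle the block evenly in the side view (tips near (294,239) and (332,235)), but they look higher than expected, so I'll take a closer look.

```bash
python3 - <<'E'
from h import *
print(r.get_obs()["position"])
b=r.grab_frame("side")[:,:,::-1]
cv2.imwrite("pics/g2.png",cv2.resize(b[190:275,270:360],None,fx=7,fy=7,interpolation=cv2.INTER_CUBIC))
E
```

```text
[0.53115269 0.04489391 0.0980888 ]
```

View pics/g2.png

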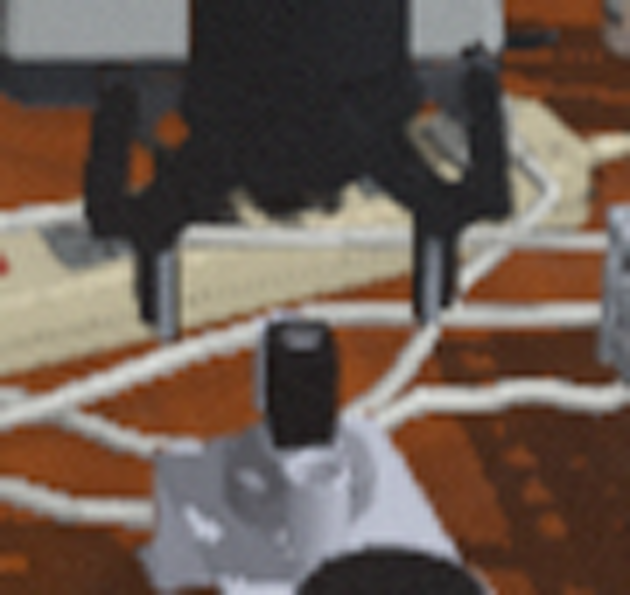

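Call:
send_rows([
  {"jaw": 0, "linear": [0, 0, 0], "turn": [0, 0, 0]},
  {"jaw": 0, "linear": [0, 0, 0], "turn": [0, 0, 0]},
  {"jaw": 0, "linear": [0, 0, 0], "turn": [0, 0, 0]},
  {"jaw": 0, "linear": [0, 0, 0], "turn": [0, 0, 0]},
  {"jaw": 0, "linear": [0, 0, 0], "turn": [0, 0, 0]},
])

```text
time: 3.58
position: [0.5306, 0.0448, 0.0973]
eef_rot: [-3.142, -0.0, 1.482]
ft_force: [0.5, -0.2, 0.1]
grip_width: 0.043
gripper_force: 0.0
```

```bash
python3 - <<'E'
from h import *
print(r.get_obs()["position"],r.pinch_z)
b=r.grab_frame("side")[:,:,::-1]
cv2.imwrite("pics/g3.png",cv2.resize(b[190:275,270:360],None,fx=7,fy=7,interpolation=cv2.INTER_CUBIC))
E
```

```text
[0.53061712 0.04480425 0.0972888 ] 0.0187
```

View pics/g3.png

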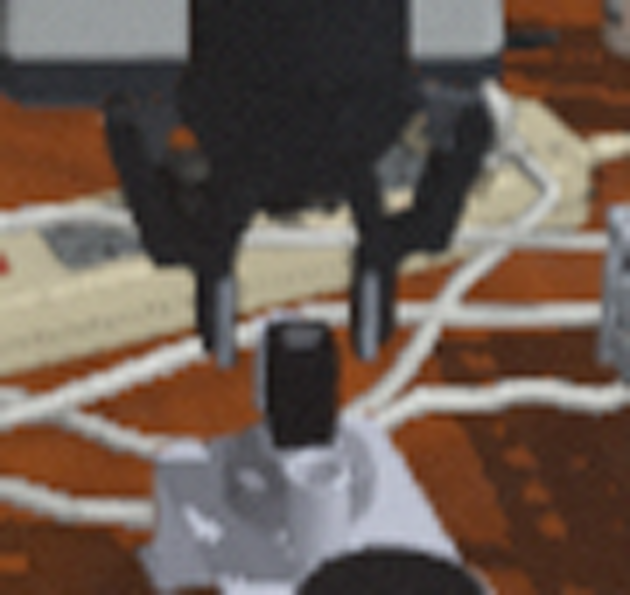

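Closed to 43 mm, the tips are at side (302,242) and (323,241). That puts them only ~13 mm below the block top (row 238), higher than the reported TCP suggests. I'll lower 15 mm and close; the width (24 for block, 31 for foot) will tell.

Call:
send_rows([
  {"jaw": 0, "linear": [0, 0, -0.5], "turn": [0, 0, 0]},
  {"jaw": 0, "linear": [0, 0, -0.5], "turn": [0, 0, 0]},
  {"jaw": 0, "linear": [0, 0, -0.5], "turn": [0, 0, 0]},
  {"jaw": 0, "linear": [0, 0, 0], "turn": [0, 0, 0]},
  {"jaw": 0, "linear": [0, 0, 0], "turn": [0, 0, 0]},
])

```text
time: 4.05
position: [0.5302, 0.0448, 0.0818]
eef_rot: [-3.141, 0.0, 1.482]
ft_force: [0.0, 0.2, 0.2]
grip_width: 0.0426
gripper_force: 0.0
```

```bash
python3 - <<'E'
from h import *
print(r.get_obs()["position"],r.get_obs()["ft_force"])
b=r.grab_frame("side")[:,:,::-1]
cv2.imwrite("pics/g4.png",cv2.resize(b[190:275,270:360],None,fx=7,fy=7,interpolation=cv2.INTER_CUBIC))
E
```

```text
[0.53023049 0.04481785 0.08175127] [0.01459901 0.2081594  0.22515706]
```

View pics/g4.png

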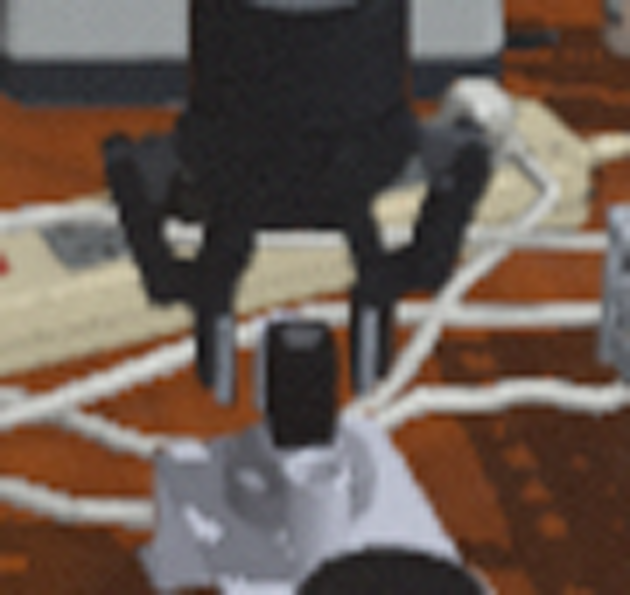

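Tips now at side (302,247), (323,246), about 29 mm below the block top; closing.

Call:
send_rows([
  {"jaw": -1, "linear": [0, 0, 0], "turn": [0, 0, 0]},
  {"jaw": -1, "linear": [0, 0, 0], "turn": [0, 0, 0]},
  {"jaw": -1, "linear": [0, 0, 0], "turn": [0, 0, 0]},
  {"jaw": -1, "linear": [0, 0, 0], "turn": [0, 0, 0]},
  {"jaw": -1, "linear": [0, 0, 0], "turn": [0, 0, 0]},
])

```text
time: 4.52
position: [0.531, 0.0449, 0.0825]
eef_rot: [3.141, -0.0, 1.482]
ft_force: [1.9, -0.2, 0.4]
grip_width: 0.0229
gripper_force: 62.9
```

Call:
send_rows([
  {"jaw": -1, "linear": [0, 0, 1], "turn": [0, 0, 0]},
  {"jaw": -1, "linear": [0, 0, 2], "turn": [0, 0, 0]},
  {"jaw": -1, "linear": [0, 0, 3.5], "turn": [0, 0, 0]},
  {"jaw": -1, "linear": [0, 0, 4], "turn": [0, 0, 0]},
  {"jaw": -1, "linear": [0, 0, 3.5], "turn": [0, 0, 0]},
])

```text
time: 4.93
position: [0.5297, 0.0448, 0.2247]
eef_rot: [-3.141, 0.0, 1.482]
ft_force: [1.4, 1.2, -3.9]
grip_width: 0.0227
gripper_force: 62.4
```

Call:
send_rows([
  {"jaw": -1, "linear": [-0.6, -2.5, 0], "turn": [0, 0, 0.05]},
  {"jaw": -1, "linear": [-0.6, -2.5, 0], "turn": [0, 0, 0.05]},
  {"jaw": -1, "linear": [-0.6, -2.5, 0], "turn": [0, 0, 0.05]},
  {"jaw": -1, "linear": [-0.6, -2.5, 0], "turn": [0, 0, 0.05]},
  {"jaw": -1, "linear": [-0.6, -2.5, 0], "turn": [0, 0, 0.05]},
])

```text
time: 5.35
position: [0.4995, -0.081, 0.2228]
eef_rot: [-3.141, -0.0, 1.735]
ft_force: [0.7, -1.0, -3.5]
grip_width: 0.0228
gripper_force: 62.5
```

Call:
send_rows([
  {"jaw": -1, "linear": [-0.6, -2.5, 0], "turn": [0, 0, 0.05]},
  {"jaw": -1, "linear": [-0.6, -2.5, 0], "turn": [0, 0, 0.05]},
  {"jaw": -1, "linear": [-0.6, -2.5, 0], "turn": [0, 0, 0.05]},
  {"jaw": -1, "linear": [-0.6, -2.5, 0], "turn": [0, 0, 0.05]},
  {"jaw": -1, "linear": [-0.6, -2.5, 0], "turn": [0, 0, 0.05]},
])

```text
time: 5.77
position: [0.4695, -0.206, 0.2228]
eef_rot: [-3.141, -0.001, 1.984]
ft_force: [0.3, -0.7, -3.1]
grip_width: 0.0228
gripper_force: 62.5
```

Call:
send_rows([
  {"jaw": -1, "linear": [-0.6, -2.6, 0], "turn": [0, 0, 0.05]},
  {"jaw": -1, "linear": [-0.6, -2.6, 0], "turn": [0, 0, 0.05]},
  {"jaw": -1, "linear": [0, 0, 0], "turn": [0, 0, 0.017]},
  {"jaw": -1, "linear": [0, 0, 0], "turn": [0, 0, 0]},
  {"jaw": -1, "linear": [0, 0, 0], "turn": [0, 0, 0]},
])

```text
time: 6.18
position: [0.4581, -0.2567, 0.2225]
eef_rot: [-3.141, -0.001, 2.097]
ft_force: [-0.6, 0.2, -4.1]
grip_width: 0.0226
gripper_force: 62.4
```

```bash
python3 - <<'E'
from h import *
o=r.get_obs();print(o["position"],o["ft_force"],o["eef_rot"])
a=r.grab_frame("top")[:,:,::-1];b=r.grab_frame("side")[:,:,::-1]
cv2.imwrite("pics/s1.png",np.hstack([cv2.resize(a[230:350,410:520],(400,436)),cv2.resize(b[265:396,255:375],(400,436),interpolation=cv2.INTER_CUBIC)]))
E
```

```text
[ 0.45812776 -0.25670598  0.22246648] [-0.61296618  0.20427263 -4.11112005] [-3.14141550e+00 -8.80497352e-04  2.09719574e+00]
```

View pics/s1.png

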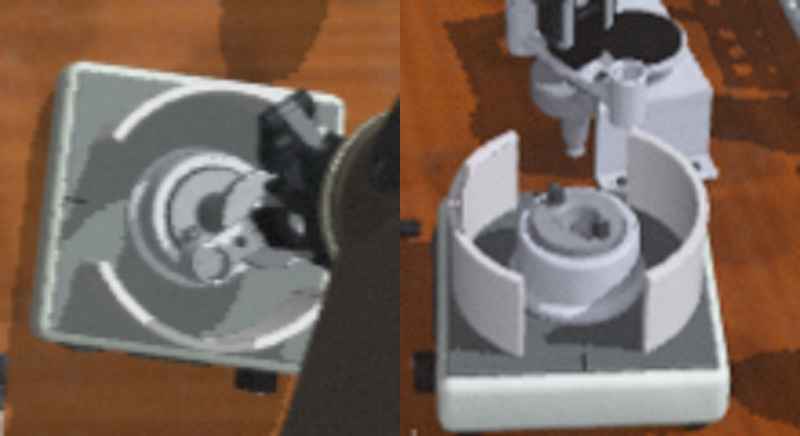

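```bash
python3 - <<'E'
from h import *
np.set_printoptions(precision=4,suppress=True)
P=np.array([.4581,-.2567,0]);d=np.array([np.cos(2.097),np.sin(2.097),0])
print("stud px",px("side",P+[0,0,.156]),"seen 307.5 311.5")
print("bore px",px("side",P+[0,0,.105]),"seen 309.9 331.9")
for s in(1,-1):print("cup",px("top",P+s*.046*d+[0,0,.247]),px("side",P+s*.046*d+[0,0,.247]))
print("seen cup top 467.75 302 ->",pt("top",467.75,302,.247),P-.046*d,"side cup rim seen",255+227*.3,265+68*.3)
print(pt("side",309.9,331.9,.105),pt("side",307.5,311.5,.156))
for dx,dy in((.005,0),(0,.005)):print(px("side",P+[dx,dy,.105])-px("side",P+[0,0,.105]))
E
```

```text
stud px [307.4737 310.4992] seen 307.5 311.5
bore px [307.1714 329.3274] seen 309.9 331.9
cup [469.3362 301.1474] [292.8555 264.3908]
cup [509.3575 276.6468] [323.9528 285.6178]
seen cup top 467.75 302 -> [ 0.4334 -0.2138  0.247 ] [ 0.4812 -0.2965  0.    ] side cup rim seen 323.1 285.4
[ 0.4621 -0.2656  0.105 ] [ 0.4575 -0.2598  0.156 ]
[ 2.3424 -0.3022]
[-0.4709 -1.5721]
```

The held head hangs straight with its stud at side (307.5,311.5); the bore is at (309.9,331.9). Relative to the stud the spindle lies about +2.5 mm x, -4 mm y. Correcting, then lowering.

Call:
send_rows([
  {"jaw": -1, "linear": [0.25, -0.4, -1], "turn": [0, 0, 0]},
  {"jaw": -1, "linear": [0, 0, -1.5], "turn": [0, 0, 0]},
  {"jaw": -1, "linear": [0, 0, -1.5], "turn": [0, 0, 0]},
  {"jaw": -1, "linear": [0, 0, -1], "turn": [0, 0, 0]},
  {"jaw": -1, "linear": [0, 0, -0.5], "turn": [0, 0, 0]},
])

```text
time: 6.7
position: [0.4606, -0.2603, 0.1655]
eef_rot: [-3.141, -0.002, 2.099]
ft_force: [-1.3, 0.4, -4.4]
grip_width: 0.0224
gripper_force: 62.3
```

Call:
send_rows([
  {"jaw": -1, "linear": [0, 0, -0.4], "turn": [0, 0, 0]},
  {"jaw": -1, "linear": [0, 0, -0.4], "turn": [0, 0, 0]},
  {"jaw": -1, "linear": [0, 0, -0.4], "turn": [0, 0, 0]},
  {"jaw": -1, "linear": [0, 0, -0.4], "turn": [0, 0, 0]},
  {"jaw": -1, "linear": [0, 0, 0], "turn": [0, 0, 0]},
])

```text
time: 7.12
position: [0.4609, -0.2611, 0.1508]
eef_rot: [-3.141, -0.0, 2.099]
ft_force: [0.0, 0.0, -2.9]
grip_width: 0.0228
gripper_force: 62.3
```

Call:
send_rows([
  {"jaw": -1, "linear": [0, 0, -0.4], "turn": [0, 0, 0]},
  {"jaw": -1, "linear": [0, 0, -0.4], "turn": [0, 0, 0]},
  {"jaw": -1, "linear": [0, 0, -0.3], "turn": [0, 0, 0]},
  {"jaw": -1, "linear": [0, 0, 0], "turn": [0, 0, 0]},
  {"jaw": -1, "linear": [0, 0, 0], "turn": [0, 0, 0]},
])

```text
time: 7.53
position: [0.461, -0.2611, 0.1401]
eef_rot: [-3.141, -0.0, 2.099]
ft_force: [0.3, 1.0, -3.1]
grip_width: 0.0228
gripper_force: 62.4
```

Still free. Descend in small steps.

Call:
send_rows([
  {"jaw": -1, "linear": [0, 0, -0.1], "turn": [0, 0, 0]},
  {"jaw": -1, "linear": [0, 0, -0.1], "turn": [0, 0, 0]},
  {"jaw": -1, "linear": [0, 0, -0.1], "turn": [0, 0, 0]},
  {"jaw": -1, "linear": [0, 0, 0], "turn": [0, 0, 0]},
  {"jaw": -1, "linear": [0, 0, 0], "turn": [0, 0, 0]},
])

```text
time: 7.95
position: [0.4611, -0.2611, 0.1372]
eef_rot: [-3.142, -0.0, 2.099]
ft_force: [0.2, 0.3, -4.2]
grip_width: 0.0226
gripper_force: 62.4
```

Call:
send_rows([
  {"jaw": -1, "linear": [0, 0, -0.1], "turn": [0, 0, 0]},
  {"jaw": -1, "linear": [0, 0, 0], "turn": [0, 0, 0]},
  {"jaw": -1, "linear": [0, 0, 0], "turn": [0, 0, 0]},
  {"jaw": -1, "linear": [0, 0, 0], "turn": [0, 0, 0]},
  {"jaw": -1, "linear": [0, 0, 0], "turn": [0, 0, 0]},
])

```text
time: 8.37
position: [0.4611, -0.2611, 0.1363]
eef_rot: [-3.142, -0.0, 2.099]
ft_force: [-0.4, 1.3, -3.6]
grip_width: 0.0225
gripper_force: 62.3
```

Call:
send_rows([
  {"jaw": -1, "linear": [0, 0, -0.1], "turn": [0, 0, 0]},
  {"jaw": -1, "linear": [0, 0, 0], "turn": [0, 0, 0]},
  {"jaw": -1, "linear": [0, 0, 0], "turn": [0, 0, 0]},
  {"jaw": -1, "linear": [0, 0, 0], "turn": [0, 0, 0]},
  {"jaw": -1, "linear": [0, 0, 0], "turn": [0, 0, 0]},
])

```text
time: 8.78
position: [0.4611, -0.2612, 0.1352]
eef_rot: [-3.142, -0.0, 2.099]
ft_force: [0.1, 2.9, -3.6]
grip_width: 0.0229
gripper_force: 62.3
```

Call:
send_rows([
  {"jaw": -1, "linear": [0, 0, -0.05], "turn": [0, 0, 0]},
  {"jaw": -1, "linear": [0, 0, 0], "turn": [0, 0, 0]},
  {"jaw": -1, "linear": [0, 0, 0], "turn": [0, 0, 0]},
  {"jaw": -1, "linear": [0, 0, 0], "turn": [0, 0, 0]},
  {"jaw": -1, "linear": [0, 0, 0], "turn": [0, 0, 0]},
])

```text
time: 9.2
position: [0.4611, -0.2611, 0.1348]
eef_rot: [-3.142, -0.0, 2.099]
ft_force: [-0.9, 2.6, -1.3]
grip_width: 0.0228
gripper_force: 62.7
```

Call:
send_rows([
  {"jaw": -1, "linear": [0, 0.1, 0], "turn": [0, 0, 0]},
  {"jaw": -1, "linear": [0, 0, -0.05], "turn": [0, 0, 0]},
  {"jaw": -1, "linear": [0, 0, 0], "turn": [0, 0, 0]},
  {"jaw": -1, "linear": [0, 0, 0], "turn": [0, 0, 0]},
  {"jaw": -1, "linear": [0, 0, 0], "turn": [0, 0, 0]},
])

```text
time: 9.62
position: [0.4613, -0.2603, 0.1343]
eef_rot: [3.142, 0.0, 2.099]
ft_force: [-0.1, -0.3, -2.6]
grip_width: 0.023
gripper_force: 62.6
```

Call:
send_rows([
  {"jaw": -1, "linear": [0, 0, -0.1], "turn": [0, 0, 0]},
  {"jaw": -1, "linear": [0, 0, 0], "turn": [0, 0, 0]},
  {"jaw": -1, "linear": [0, 0, 0], "turn": [0, 0, 0]},
  {"jaw": -1, "linear": [0, 0, 0], "turn": [0, 0, 0]},
  {"jaw": -1, "linear": [0, 0, 0], "turn": [0, 0, 0]},
])

```text
time: 10.03
position: [0.4609, -0.2601, 0.1332]
eef_rot: [-3.141, -0.0, 2.099]
ft_force: [-0.9, 1.2, -4.5]
grip_width: 0.0229
gripper_force: 62.3
```

Call:
send_rows([
  {"jaw": -1, "linear": [0, 0, -0.1], "turn": [0, 0, 0]},
  {"jaw": -1, "linear": [0, 0, 0], "turn": [0, 0, 0]},
  {"jaw": -1, "linear": [0, 0, 0], "turn": [0, 0, 0]},
  {"jaw": -1, "linear": [0, 0, 0], "turn": [0, 0, 0]},
  {"jaw": -1, "linear": [0, 0, 0], "turn": [0, 0, 0]},
])

```text
time: 10.45
position: [0.461, -0.2601, 0.1322]
eef_rot: [-3.141, -0.0, 2.099]
ft_force: [-0.8, 2.8, -5.6]
grip_width: 0.0229
gripper_force: 62.3
```

Call:
send_rows([
  {"jaw": -1, "linear": [0, 0.08, 0], "turn": [0, 0, 0]},
  {"jaw": -1, "linear": [0, 0, -0.1], "turn": [0, 0, 0]},
  {"jaw": -1, "linear": [0, 0, 0], "turn": [0, 0, 0]},
  {"jaw": -1, "linear": [0, 0, 0], "turn": [0, 0, 0]},
  {"jaw": -1, "linear": [0, 0, 0], "turn": [0, 0, 0]},
])

```text
time: 10.87
position: [0.4612, -0.2595, 0.1314]
eef_rot: [3.141, 0.0, 2.099]
ft_force: [0.7, 0.9, -4.1]
grip_width: 0.0229
gripper_force: 62.4
```

Call:
send_rows([
  {"jaw": -1, "linear": [0, 0, -0.1], "turn": [0, 0, 0]},
  {"jaw": -1, "linear": [0, 0, 0], "turn": [0, 0, 0]},
  {"jaw": -1, "linear": [0, 0, 0], "turn": [0, 0, 0]},
  {"jaw": -1, "linear": [0, 0, 0], "turn": [0, 0, 0]},
  {"jaw": -1, "linear": [0, 0, 0], "turn": [0, 0, 0]},
])

```text
time: 11.28
position: [0.4612, -0.2594, 0.1303]
eef_rot: [3.142, 0.0, 2.099]
ft_force: [0.4, 0.2, -3.8]
grip_width: 0.0226
gripper_force: 62.4
```

Call:
send_rows([
  {"jaw": -1, "linear": [0, 0, -0.1], "turn": [0, 0, 0]},
  {"jaw": -1, "linear": [0, 0, 0], "turn": [0, 0, 0]},
  {"jaw": -1, "linear": [0, 0, 0], "turn": [0, 0, 0]},
  {"jaw": -1, "linear": [0, 0, 0], "turn": [0, 0, 0]},
  {"jaw": -1, "linear": [0, 0, 0], "turn": [0, 0, 0]},
])

```text
time: 11.7
position: [0.4611, -0.2594, 0.1293]
eef_rot: [-3.142, 0.0, 2.099]
ft_force: [-1.0, -0.4, -3.2]
grip_width: 0.0229
gripper_force: 62.5
```

Call:
send_rows([
  {"jaw": -1, "linear": [0, 0, -0.1], "turn": [0, 0, 0]},
  {"jaw": -1, "linear": [0, 0, 0], "turn": [0, 0, 0]},
  {"jaw": -1, "linear": [0, 0, 0], "turn": [0, 0, 0]},
  {"jaw": -1, "linear": [0, 0, 0], "turn": [0, 0, 0]},
  {"jaw": -1, "linear": [0, 0, 0], "turn": [0, 0, 0]},
])

```text
time: 12.12
position: [0.4612, -0.2594, 0.1283]
eef_rot: [3.142, 0.0, 2.099]
ft_force: [0.3, -1.0, -1.7]
grip_width: 0.0229
gripper_force: 62.7
```

Call:
send_rows([
  {"jaw": -1, "linear": [0, 0, -0.05], "turn": [0, 0, 0]},
  {"jaw": -1, "linear": [0, 0, 0], "turn": [0, 0, 0]},
  {"jaw": -1, "linear": [0, 0, 0], "turn": [0, 0, 0]},
  {"jaw": -1, "linear": [0, 0, 0], "turn": [0, 0, 0]},
  {"jaw": -1, "linear": [0, 0, 0], "turn": [0, 0, 0]},
])

```text
time: 12.53
position: [0.4612, -0.2594, 0.1278]
eef_rot: [3.142, 0.0, 2.099]
ft_force: [-0.1, -0.4, -1.3]
grip_width: 0.0229
gripper_force: 62.7
```

Call:
send_rows([
  {"jaw": -1, "linear": [0, 0, -0.05], "turn": [0, 0, 0]},
  {"jaw": -1, "linear": [0, 0, 0], "turn": [0, 0, 0]},
  {"jaw": -1, "linear": [0, 0, 0], "turn": [0, 0, 0]},
  {"jaw": -1, "linear": [0, 0, 0], "turn": [0, 0, 0]},
  {"jaw": -1, "linear": [0, 0, 0], "turn": [0, 0, 0]},
])

```text
time: 12.95
position: [0.4611, -0.2594, 0.1273]
eef_rot: [3.142, 0.0, 2.099]
ft_force: [-0.5, -2.3, -3.7]
grip_width: 0.0228
gripper_force: 62.5
```

Call:
send_rows([
  {"jaw": -1, "linear": [0, -0.04, -0.1], "turn": [0, 0, 0]},
  {"jaw": -1, "linear": [0, 0, 0], "turn": [0, 0, 0]},
  {"jaw": -1, "linear": [0, 0, 0], "turn": [0, 0, 0]},
  {"jaw": -1, "linear": [0, 0, 0], "turn": [0, 0, 0]},
  {"jaw": -1, "linear": [0, 0, 0], "turn": [0, 0, 0]},
])

```text
time: 13.37
position: [0.461, -0.2596, 0.1261]
eef_rot: [-3.141, -0.0, 2.099]
ft_force: [-0.7, 0.5, -5.1]
grip_width: 0.0229
gripper_force: 62.1
```

Call:
send_rows([
  {"jaw": -1, "linear": [0, 0, -0.1], "turn": [0, 0, 0]},
  {"jaw": -1, "linear": [0, 0, 0], "turn": [0, 0, 0]},
  {"jaw": -1, "linear": [0, 0, 0], "turn": [0, 0, 0]},
  {"jaw": -1, "linear": [0, 0, 0], "turn": [0, 0, 0]},
  {"jaw": -1, "linear": [0, 0, 0], "turn": [0, 0, 0]},
])

```text
time: 13.78
position: [0.461, -0.2597, 0.1252]
eef_rot: [-3.141, -0.0, 2.099]
ft_force: [-0.5, 0.3, -8.0]
grip_width: 0.0226
gripper_force: 61.9
```

Call:
send_rows([
  {"jaw": -1, "linear": [0, 0, -0.1], "turn": [0, 0, 0]},
  {"jaw": -1, "linear": [0, 0, 0], "turn": [0, 0, 0]},
  {"jaw": -1, "linear": [0, 0, 0], "turn": [0, 0, 0]},
  {"jaw": -1, "linear": [0, 0, 0], "turn": [0, 0, 0]},
  {"jaw": -1, "linear": [0, 0, 0], "turn": [0, 0, 0]},
])

```text
time: 14.2
position: [0.461, -0.2597, 0.1242]
eef_rot: [-3.141, -0.0, 2.099]
ft_force: [-1.1, 1.5, -7.9]
grip_width: 0.0224
gripper_force: 61.9
```

Call:
send_rows([
  {"jaw": -1, "linear": [0, 0, -0.05], "turn": [0, 0, 0]},
  {"jaw": -1, "linear": [0, 0, 0], "turn": [0, 0, 0]},
  {"jaw": -1, "linear": [0, 0, 0], "turn": [0, 0, 0]},
  {"jaw": -1, "linear": [0, 0, 0], "turn": [0, 0, 0]},
  {"jaw": -1, "linear": [0, 0, 0], "turn": [0, 0, 0]},
])

```text
time: 14.62
position: [0.4611, -0.2597, 0.1238]
eef_rot: [-3.142, -0.0, 2.099]
ft_force: [-0.5, 2.9, -5.9]
grip_width: 0.0227
gripper_force: 62.2
```

Call:
send_rows([
  {"jaw": -1, "linear": [0, 0.04, -0.05], "turn": [0, 0, 0]},
  {"jaw": -1, "linear": [0, 0, 0], "turn": [0, 0, 0]},
  {"jaw": -1, "linear": [0, 0, 0], "turn": [0, 0, 0]},
  {"jaw": -1, "linear": [0, 0, 0], "turn": [0, 0, 0]},
  {"jaw": -1, "linear": [0, 0, 0], "turn": [0, 0, 0]},
])

```text
time: 15.03
position: [0.4612, -0.2595, 0.1234]
eef_rot: [3.142, 0.0, 2.099]
ft_force: [-1.5, -0.6, -1.8]
grip_width: 0.0232
gripper_force: 62.8
```

Call:
send_rows([
  {"jaw": -1, "linear": [0, 0, -0.05], "turn": [0, 0, 0]},
  {"jaw": -1, "linear": [0, 0, 0], "turn": [0, 0, 0]},
  {"jaw": -1, "linear": [0, 0, 0], "turn": [0, 0, 0]},
  {"jaw": -1, "linear": [0, 0, 0], "turn": [0, 0, 0]},
  {"jaw": -1, "linear": [0, 0, 0], "turn": [0, 0, 0]},
])

```text
time: 15.45
position: [0.4614, -0.2596, 0.1233]
eef_rot: [3.141, 0.001, 2.099]
ft_force: [-3.3, 0.5, 8.0]
grip_width: 0.0228
gripper_force: 63.7
```

Stiff stop at TCP z 0.1233, 40.8 mm above the stand rest (41 expected for home), with a pull-in felt before it. One firm press, relax, then turn by -0.67.

Call:
send_rows([
  {"jaw": -1, "linear": [0, 0, -0.04], "turn": [0, 0, 0]},
  {"jaw": -1, "linear": [0, 0, 0], "turn": [0, 0, 0]},
  {"jaw": -1, "linear": [0, 0, 0], "turn": [0, 0, 0]},
  {"jaw": -1, "linear": [0, 0, 0], "turn": [0, 0, 0]},
  {"jaw": -1, "linear": [0, 0, 0], "turn": [0, 0, 0]},
])

```text
time: 15.87
position: [0.4615, -0.2596, 0.1233]
eef_rot: [3.141, 0.001, 2.099]
ft_force: [-4.1, 2.1, 14.4]
grip_width: 0.0229
gripper_force: 64.6
```

Call:
send_rows([
  {"jaw": -1, "linear": [0, 0, 0.08], "turn": [0, 0, 0]},
  {"jaw": -1, "linear": [0, 0, 0], "turn": [0, 0, -0.03]},
  {"jaw": -1, "linear": [0, 0, 0], "turn": [0, 0, -0.03]},
  {"jaw": -1, "linear": [0, 0, 0], "turn": [0, 0, -0.03]},
  {"jaw": -1, "linear": [0, 0, 0], "turn": [0, 0, -0.03]},
])

```text
time: 16.28
position: [0.4614, -0.2593, 0.1234]
eef_rot: [3.141, 0.0, 1.978]
ft_force: [-1.7, 1.5, 2.8]
grip_width: 0.0231
gripper_force: 63.2
```

```bash
python3 - <<'E'
from h import *
o=r.get_obs();print(o["position"],o["ft_force"],o["wrist_torque"],o["eef_rot"])
E
```

```text
[ 0.46136273 -0.2593404   0.12341538] [-1.715388    1.52929428  2.80413648] [0.24698452 0.61746629 0.24640821] [3.14127995e+00 2.89014754e-04 1.97759785e+00]
```

Call:
send_rows([
  {"jaw": -1, "linear": [0, 0, 0], "turn": [0, 0, -0.035]},
  {"jaw": -1, "linear": [0, 0, 0], "turn": [0, 0, -0.035]},
  {"jaw": -1, "linear": [0, 0, 0], "turn": [0, 0, -0.035]},
  {"jaw": -1, "linear": [0, 0, 0], "turn": [0, 0, -0.035]},
  {"jaw": -1, "linear": [0, 0, 0], "turn": [0, 0, -0.035]},
])

```text
time: 16.7
position: [0.4609, -0.2593, 0.1233]
eef_rot: [-3.141, -0.0, 1.802]
ft_force: [-4.7, -0.7, 4.2]
grip_width: 0.0228
gripper_force: 63.4
```

Call:
send_rows([
  {"jaw": -1, "linear": [0, 0, 0], "turn": [0, 0, -0.035]},
  {"jaw": -1, "linear": [0, 0, 0], "turn": [0, 0, -0.035]},
  {"jaw": -1, "linear": [0, 0, 0], "turn": [0, 0, -0.035]},
  {"jaw": -1, "linear": [0, 0, 0], "turn": [0, 0, -0.035]},
  {"jaw": -1, "linear": [0, 0, 0], "turn": [0, 0, -0.035]},
])

```text
time: 17.12
position: [0.4605, -0.2593, 0.1233]
eef_rot: [-3.14, -0.0, 1.628]
ft_force: [-6.5, -0.8, 5.5]
grip_width: 0.0229
gripper_force: 63.5
```

Call:
send_rows([
  {"jaw": -1, "linear": [0, 0, 0], "turn": [0, 0, -0.035]},
  {"jaw": -1, "linear": [0, 0, 0], "turn": [0, 0, -0.035]},
  {"jaw": -1, "linear": [0, 0, 0], "turn": [0, 0, -0.035]},
  {"jaw": -1, "linear": [0, 0, 0], "turn": [0, 0, -0.035]},
  {"jaw": -1, "linear": [0, 0, 0], "turn": [0, 0, -0.035]},
])

```text
time: 17.53
position: [0.46, -0.2591, 0.1232]
eef_rot: [-3.14, -0.0, 1.453]
ft_force: [-9.0, -0.3, 7.0]
grip_width: 0.0226
gripper_force: 63.7
```

Call:
send_rows([
  {"jaw": -1, "linear": [0, 0, 0], "turn": [0, 0, -0.025]},
  {"jaw": -1, "linear": [0, 0, 0], "turn": [0, 0, 0]},
  {"jaw": -1, "linear": [0, 0, 0], "turn": [0, 0, 0]},
  {"jaw": -1, "linear": [0, 0, 0], "turn": [0, 0, 0]},
  {"jaw": -1, "linear": [0, 0, 0], "turn": [0, 0, 0]},
])

```text
time: 17.95
position: [0.46, -0.259, 0.1232]
eef_rot: [-3.14, -0.0, 1.429]
ft_force: [-8.7, 1.3, 7.1]
grip_width: 0.0227
gripper_force: 63.7
```

```bash
python3 - <<'E'
from h import *
o=r.get_obs();print(o["position"],o["ft_force"],o["wrist_torque"],o["eef_rot"])
b=r.grab_frame("side")[:,:,::-1]
cv2.imwrite("pics/t1.png",cv2.resize(b[275:396,250:370],None,fx=4.9,fy=4.9,interpolation=cv2.INTER_CUBIC))
E
```

```text
[ 0.45998863 -0.25901885  0.12321801] [-8.69715327  1.34903138  7.13603364] [0.19792254 2.11568579 0.11002864] [-3.13955713e+00 -4.41564350e-04  1.42904008e+00]
```

View pics/t1.png

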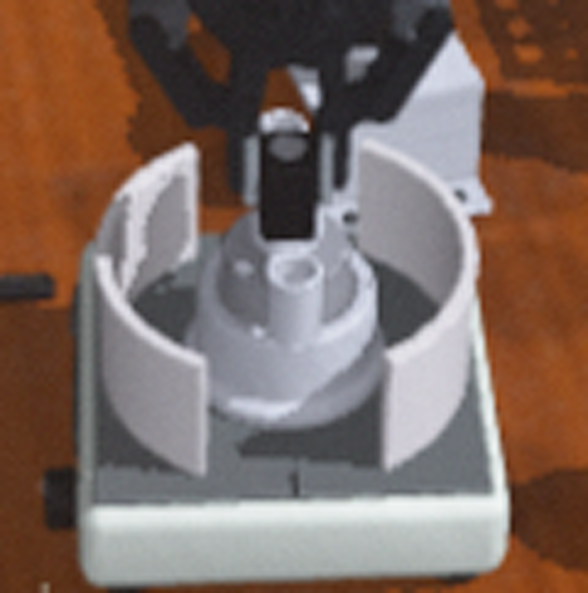

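Picture: cup at (296,270) sits right above the gap mark at (296,483), mid between the wall edges (207 and 385); collar is down on the spindle. Relax and let go.

Call:
send_rows([
  {"jaw": -1, "linear": [-0.04, 0, 0.04], "turn": [0, 0, 0]},
  {"jaw": -1, "linear": [0, 0, 0], "turn": [0, 0, 0]},
  {"jaw": 0.2, "linear": [0, 0, 0], "turn": [0, 0, 0]},
  {"jaw": 0.2, "linear": [0, 0, 0], "turn": [0, 0, 0]},
  {"jaw": 0.2, "linear": [0, 0, 0], "turn": [0, 0, 0]},
])

```text
time: 18.42
position: [0.4614, -0.2597, 0.1239]
eef_rot: [3.14, 0.0, 1.429]
ft_force: [0.3, -0.7, -0.3]
grip_width: 0.051
gripper_force: 0.0
```

Call:
send_rows([
  {"jaw": 0.2, "linear": [0, 0, 0], "turn": [0, 0, 0]},
  {"jaw": 0.2, "linear": [0, 0, 0], "turn": [0, 0, 0]},
  {"jaw": 0.2, "linear": [0, 0, 0.5], "turn": [0, 0, 0]},
  {"jaw": 0.2, "linear": [0, 0, 1], "turn": [0, 0, 0]},
  {"jaw": 0.2, "linear": [0, 0, 1.5], "turn": [0, 0, 0]},
])

```text
time: 18.83
position: [0.4602, -0.259, 0.1538]
eef_rot: [-3.14, -0.001, 1.429]
ft_force: [0.0, -0.1, -0.0]
grip_width: 0.0512
gripper_force: 0.0
```

Call:
send_rows([
  {"jaw": 0.2, "linear": [0, 0, 2], "turn": [0, 0, 0]},
  {"jaw": 0.2, "linear": [0, 0, 2], "turn": [0, 0, 0]},
  {"jaw": 0.2, "linear": [0, 1.5, 3], "turn": [0, 0, 0]},
  {"jaw": 0.2, "linear": [0, 3.5, 3], "turn": [0, 0, 0]},
  {"jaw": 0.2, "linear": [0, 4, 1], "turn": [0, 0, 0]},
])

```text
time: 19.25
position: [0.4623, -0.1739, 0.2651]
eef_rot: [3.136, 0.002, 1.426]
ft_force: [1.0, -0.5, 0.9]
grip_width: 0.0512
gripper_force: 0.0
```

Call:
send_rows([
  {"jaw": 0.2, "linear": [0, 4, 0], "turn": [0, 0, 0]},
  {"jaw": 0.2, "linear": [0, 4, 0], "turn": [0, 0, 0]},
  {"jaw": 0.2, "linear": [0, 4, 0], "turn": [0, 0, 0]},
  {"jaw": 0.2, "linear": [0, 2, 0], "turn": [0, 0, 0]},
  {"jaw": 0.2, "linear": [0, 0, 0], "turn": [0, 0, 0]},
])

```text
time: 19.67
position: [0.4605, -0.0292, 0.2619]
eef_rot: [3.141, -0.001, 1.432]
ft_force: [1.1, 0.1, 1.0]
grip_width: 0.0514
gripper_force: 0.0
```

```bash
python3 - <<'E'
from h import *
o=r.get_obs();print(o["position"],o["ft_force"],o["time"])
a=r.grab_frame("top")[:,:,::-1];b=r.grab_frame("side")[:,:,::-1]
cv2.imwrite("pics/f.png",np.hstack([cv2.resize(a[235:345,410:510],(400,440),interpolation=cv2.INTER_CUBIC),cv2.resize(b[275:396,255:365],(400,440),interpolation=cv2.INTER_CUBIC)]))
E
```

```text
[ 0.46045803 -0.02920952  0.26186127] [1.14813238 0.07531581 1.01989394] 19.6667
```

View pics/f.png

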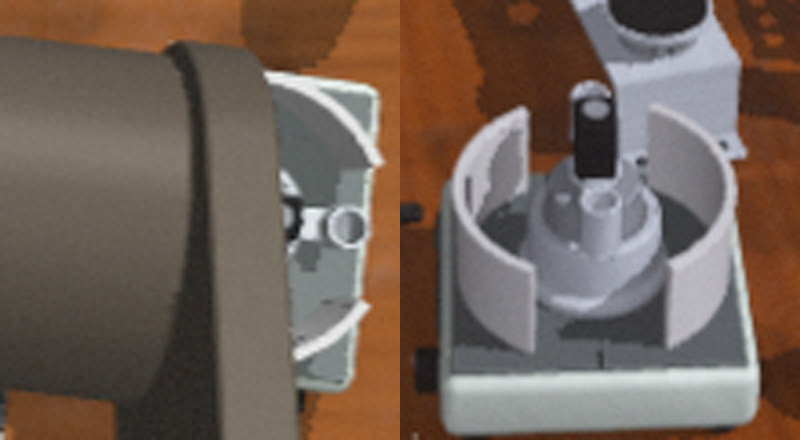

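The head stands seated on its own, with cup (601,200) over the mark (601,358) and midway between the wall edges (535 and 667). I'll do a numeric check of the angle from the top view.

```bash
python3 - <<'E'
from h import *
S=pt("top",469.8,288.9,.105)
f=lambda u,v,z:(pt("top",410+u/4,235+v/4,z)-S)
ang=lambda d:np.arctan2(d[1],d[0])
c=f(348,227,.148);a=f(380,163,.119);b=f(368,304,.119)
print(c,ang(c),"edges",ang(a),ang(b),(ang(a)+ang(b))/2,"expected",1.428-np.pi)
g=lambda u,v,z:pt("side",255+(u-400)*.275,275+v*.275,z)
c=g(601,200,.148);a=g(535,264,.119);b=g(667,260,.119);m=g(601,358,.057);print(c,a,b,m)
E
```

```text
[-0.00708362 -0.04548833  0.043     ] -1.7252794456650757 edges -1.2159167428741295 -2.223565339961833 -1.7197410414179815 expected -1.7135926535897932
[ 0.45369169 -0.30712794  0.148     ] [ 0.41485555 -0.31938789  0.119     ] [ 0.48632552 -0.32999472  0.119     ] [ 0.4492034  -0.33563934  0.057     ]
```

Aligned to within about 0.01 rad, with the gap edges 1.0 rad apart as expected. Handing in.

```bash
python3 -c "
from bench import r
print(r.job_done())"
```

```text
the job is handed in; nothing more can be done
None
```

The vial head is seated fully home in the spindle and turned so its cups stand in the middle of the two loading gaps (within about 0.01 rad). It has been let go, and the job was handed in at about 20 s; no verdict came back.

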